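Roll the culture tube up to its mark on the shaker and clamp it

ROBOT

A 6-joint arm with a two-finger parallel gripper is mounted at the origin on the work surface. World frame = base frame: x ahead of the robot, y to its left, z up, the work surface at z = 0. Lengths are in m, angles in rad, forces in N, time in s.
With the tool pointing down it reaches from about 0.35 to 0.975 m from the base axis. Payload 4.9 kg.
Tool frame: the origin (TCP) lies midway between the tips of the shut fingers; the grasp point (between the pads) lies 19 mm behind it; z points along the fingers, y is the direction in which the jaws open and shut (so a half turn about z gives the same grasp; the last joint's range is limited). The gripper opens to 85 mm and grips with 20 to 120 N. Pads are 22 mm wide; open, the fingers measure 114 mm over their backs; the gripper's body (76 mm by 85 mm) begins 54 mm behind the grasp point. The pads swing forward as they close: fully open they stand 13 mm farther back than shut.
Start: joints at [1.206, 0.053, 1.613, -0, 1.476, -0.119], TCP at [0.152, 0.606, 0.231] pointing down, gripper open.
Joint ranges: [-3.01, 3.01], [-1.01, 2.22], [0.06, 2.58], [-1.02, 4.17], [0.09, 2.62], [-3.14, 3.14]. Speed limits (rad/s): [2.57, 2.57, 3.14, 3.14, 3.14, 3.14].

INTERFACE

Orientations are given as a unit quaternion [w, x, y, z].
In Python, from plant import manip, cams gives the robot as it stands.
- The arm moves only by the tool jog_arm, never from a script. Its argument "targets" is a list of rows, each a list of 4 numbers: the shift along the tool's x, y, z in m, then the turn about the tool's z in degrees. A call has 1 to 5 rows; each row is the pose to reach, as a shift and turn from the pose commanded when the call began, along the tool's axes at that moment; what a row does not reach only later rows make up. A row lasts 1/12 s, in which the tool goes at most 41.7 mm and 7.16 degrees, less where a joint would pass 70% of its speed; a pose out of reach is approached as far as the arm can. A call with a gripper value outside its range is refused whole. "fingers" is the opening, from 0 (shut) to 1 (fully open), set as the call begins (left out, the last holds). The fingers move at their own pace and stop on an object; the grip force is fixed at half the most. Time passes only in rows, so rows that repeat a pose let the fingers close. It gives the time, the measured TCP pose, the force and the opening at its end, in the units of the state.
- manip.state(): the state, without advancing time (a new reading comes with each control period).
- cams.grab_frame(name): name is "side" or "top" or "wrist"; returns the picture (480x640x3 uint8, red, green, blue); there is no depth.
- cams.get_calibration(name): a dict with "camera_matrix" (3x3 intrinsics, pixels), "cam_to_world" (4x4, takes a point from camera to world coordinates). Camera axes: x right, y up, looking along -z (the intrinsics and any distortion apply to the point x, -y, -z); pixel columns grow to the right and rows downward; lengths in m; the calibration is good to about 2 mm. The wrist camera is an equidistant fisheye: a pixel r from the principal point sees the ray r / f radians off the axis. A picture is of the moment at which its call begins: read the wrist's pose just before it. get_calibration takes no time and is no camera call; for the wrist camera it gives the pose at the moment of the call.
- manip.job_done(): hands the job in, once; it reports no verdict.
The state is a dict: "time": time; "joint_pos": joint angles; "joint_vel": joint speeds; "joint_efforts": joint torques, N m; "tool_pos": TCP position; "tool_rot": TCP orientation; "contact_force": force on the tool from outside, world axes, zero at the start; "ft_torque": the same for the moment, N m; "gripper_width": opening from 0.0 (shut) to 1.0 (fully open).
Only numpy, scipy, OpenCV 4.12 (cv2) and the standard library are available. Lean on these libraries where they do the work, as an engineer would, in place of code of your own. Each camera call takes 0.05 s, during which the arm holds its last target. There are 200 camera calls.

TASK

Load the shaker: with the fingertips, gently roll the glass tube lying on its platform away from the blue clamp bar until it meets the grey stop bar, over the red tape, and hold it lightly pressed there for a moment; then let go and see that it stays. Next push the blue clamp bar up behind it until the tube is pressed snugly between both bars, and leave it so. It is glass: feel for the contacts, never ram or squeeze it with more than about 8 N, and disturb nothing else.

Things in the scene. Friction and masses are not known exactly. Their poses are not given: they have to be found in the camera images.
- shaker: bench shaker, switched off, not to be moved: white housing, platform 360 x 340 mm. Origin at table height, 20 mm to the -x side of the platform's middle; z up; x runs along the side rails from clamp bar to stop bar, y along both bars. The deck is a level dark rubber mat 108 mm above the table; aluminium side rails stand 40 mm above it at y = +-164 mm.
- tube: the loose glass culture tube to roll: amber, white label, orange screw cap of the same diameter; 38 mm in diameter, 150 mm long, 100 to 200 g, lying on the deck between the bars, a little askew. Origin on its axis at mid length (19 mm above the deck); y is the tube's axis (x and z turn as it rolls). Smooth and slippery; it rolls at a push of well under 1 N.
- stop_bar: stop bar across the platform: hard grey round bar, 16 mm in diameter, 300 mm long, along y, 23 mm above the deck, fast in two end blocks (it does not give). Origin midway between the blocks; same axes as the shaker. The bar is nipped in oblong slots of the blocks and its axis may lie up to 6 mm to either side (x) of the origin: not measured, feel for it. The tube goes on its -x side.
- mark (a point): the tube's place: a point 19 mm above the deck over the middle of the red tape (14 mm wide, along y), 26.7 mm on the -x side of the stop bar's origin, same axes. With the tube bearing on the stop bar its axis is within 6 mm of the line's middle. The tube's place along y is free.
- clamp_bar: clamp bar across the platform: round bar in a hard blue sleeve, 16 mm in diameter, 300 mm long, along y, on guide blocks on the rails. Origin at mid length on the bar's axis, 23 mm above the deck; same axes as the shaker. It slides along x with about 3 N of friction (more if fast) and stays where left. When it touches the tube, the two axes are 26.7 mm apart along x.
- flask_white: bystander: small glass flask with white cap, 52 mm wide, 72 mm high, standing on the platform beyond the stop bar. Origin at centre of base.
- flask_green: bystander: the same with green cap, beside it.
- reagent: bystander: white plastic bottle, 66 mm wide, 150 mm high, beside the shaker or the robot. Origin at centre of base.
- amber: bystander: amber bottle, 60 mm wide, 130 mm high, beside the shaker or the robot. Origin at centre of base.
- dishes: bystander: two stacked culture dishes, 90 mm wide, 29 mm high, right of the robot. Origin at centre of base.
- timer: bystander: white timer, 75 x 55 x 20 mm, right of the shaker. Origin at centre of base.
- rack: bystander: green rack with tubes, 200 x 100 mm, 112 mm high, left of the shaker. Origin at centre of base.
Not all that is in view belongs to the job. Leave any black, green or purple look-alike of the tube alone.

How it is judged:
By the outcome, as a careful person would: the job done as asked, in the order asked, and still so for the second after the job is handed in, with the robot touching nothing.
It also fails if it takes over 67 s, if anything falls off the work surface, if the arm or the gripper's body presses on something with over 40 N, if the wrist force passes 120 N, or if a joint passes its speed limit or range.

## Working session

There is one attempt and no reset: what is moved stays moved. The work goes in short steps, Python scripts to look and compute and a tool call to move; the robot and the scene stay as the last step left them, time stands still between calls to the robot, and variables do not carry over. Pictures are saved under pics/ and viewed, about 8 in all and at most 12, crops included, and the job is handed in when it is done.

Besides the shell and the picture viewer there is one more tool, called after "Call:" in YAML: its name, and indented under it one key for each argument. jog_arm: Moves the arm, as the interface text tells. Its arguments: {"type":"object","properties":{"targets":{"type":"array"},"fingers":{"type":"number"}},"required":["targets"]}

```bash
ls; mkdir -p pics; python3 - <<'E'
from plant import manip,cams
import cv2,numpy as np
print(manip.state())
for n in("side","top"):
    im=cams.grab_frame(n); cv2.imwrite(f"pics/{n}0.png",im[:,:,::-1])
    c=cams.get_calibration(n); print(n,{k:np.round(v,4).tolist() if not isinstance(v,str) else v for k,v in c.items()})
E
```

```text
pics
{'time': 0.0, 'joint_pos': array([ 1.20601194e+00,  5.33579292e-02,  1.61427883e+00, -1.34977379e-05,
        1.47598037e+00, -1.18966416e-01]), 'joint_vel': array([-0.00136162, -0.0015019 ,  0.00048065,  0.00072475, -0.00010095,
       -0.00154818]), 'joint_efforts': array([ 8.87588158e-05, -3.93692207e+01, -3.70173597e+01, -1.87612051e-05,
        7.03830548e-03,  5.71309187e-06]), 'tool_pos': array([0.15185681, 0.60564056, 0.23007141]), 'tool_rot': array([-2.35933114e-04,  1.22599058e-01,  9.92455765e-01, -9.84382618e-04]), 'contact_force': array([0.93039989, 0.23622206, 0.39344088]), 'ft_torque': array([-0.00205808, -0.00994951, -0.04274012]), 'gripper_width': 1.0003922487075334}
side {'camera_matrix': [[507.0069, 0.0, 331.9079], [0.0, 507.0069, 239.1295], [0.0, 0.0, 1.0]], 'cam_to_world': [[0.9339, 0.2228, -0.2797, 0.1614], [-0.3572, 0.5414, -0.7612, -0.9247], [-0.0182, 0.8107, 0.5851, 0.8431], [0.0, 0.0, 0.0, 1.0]]}
top {'camera_matrix': [[454.951, 0.0, 321.9461], [0.0, 454.951, 243.254], [0.0, 0.0, 1.0]], 'cam_to_world': [[-0.0197, 0.9981, -0.0586, 0.4248], [-0.9994, -0.0212, -0.0258, -0.0138], [-0.027, 0.058, 0.9979, 1.3829], [0.0, 0.0, 0.0, 1.0]]}
```

View pics/side0.png

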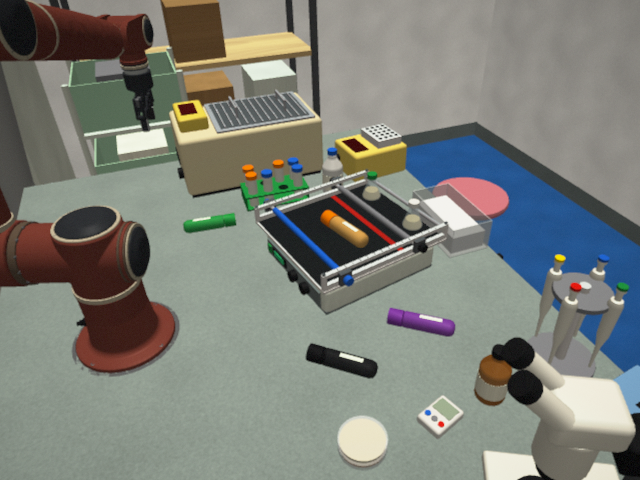

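View pics/top0.png

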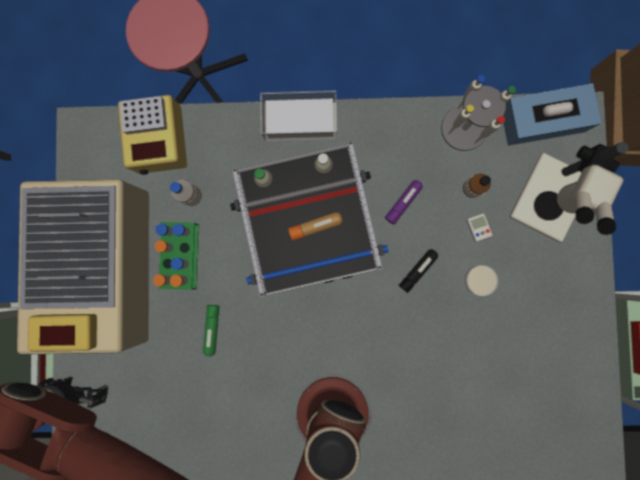

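Candidates: the amber tube with orange cap on the deck (top 315,226; side 344,228) is the one meant. The purple (top 404,202), black (419,270) and green (211,330) tubes are on the table and are look-alikes. Next I measure by colour and confirm the tube in a crop.

```bash
cat > h.py <<'E'
from plant import manip,cams
import cv2,numpy as np
def cast(n,px,z):
    c=cams.get_calibration(n);K=c["camera_matrix"];T=c["cam_to_world"]
    px=np.atleast_2d(px).astype(float)
    d=np.c_[(px[:,0]-K[0,2])/K[0,0],-(px[:,1]-K[1,2])/K[1,1],-np.ones(len(px))]@T[:3,:3].T
    o=T[:3,3]; return o+d*((z-o[2])/d[:,2])[:,None]
def big(m):
    n,l,s,_=cv2.connectedComponentsWithStats(m.astype(np.uint8)); i=1+s[1:,4].argmax(); y,x=np.where(l==i); return np.c_[x,y]
def rect(p):
    (c,wh,a)=cv2.minAreaRect((p*10000).astype(np.float32)); b=cv2.boxPoints((c,wh,a))/10000
    e=[b[1]-b[0],b[2]-b[1]]; e=max(e,key=np.linalg.norm); ang=np.degrees(np.arctan2(e[1],e[0]))%180
    return np.round(np.array(c)/10000,4),np.round(np.sort(wh)/10000,4),round(float(ang),2)
E
python3 - <<'E'
from h import *
R={"top":(225,135,400,300),"side":(250,165,460,300)}
for n in R:
    im=cv2.imread(f"pics/{n}0.png"); h=cv2.cvtColor(im,cv2.COLOR_BGR2HSV).astype(int); x0,y0,x1,y1=R[n]
    roi=np.zeros(im.shape[:2],bool); roi[y0:y1,x0:x1]=1
    H,S,V=h[...,0],h[...,1],h[...,2]
    M={"blue":((H>105)&(H<125)&(S>150)&(V>90),.131),"red":(((H<4)|(H>174))&(S>150)&(V>60),.108),"tube":((H>5)&(H<25)&(S>70)&(V>110),.127),"cap":((H>5)&(H<14)&(S>190)&(V>110),.127)}
    for k,(m,z) in M.items():
        px=big(m&roi); p=cast(n,px,z)[:,:2]; print(n,k,len(px),px.mean(0).round(1),rect(p),p.mean(0).round(4))
a=cv2.imread("pics/top0.png")[135:300,225:400]; cv2.imwrite("pics/crop.png",cv2.resize(a,None,fx=4.4,fy=3.6,interpolation=3))
E
```

```text
top blue 542 [316.6 264.3] (array([0.4407, 0.0344]), array([0.0138, 0.2958]), 101.83) [0.4406 0.0344]
top red 502 [302.6 201.2] (array([0.6199, 0.0711]), array([0.0133, 0.3073]), 101.78) [0.6199 0.0716]
top tube 531 [313.  225.9] (array([0.5482, 0.0374]), array([0.0344, 0.1491]), 107.24) [0.5473 0.0424]
top cap 30 [294.4 228.7] (array([0.5407, 0.0943]), array([0.0079, 0.0255]), 107.23) [0.5407 0.0943]
side blue 804 [433.1 172.7] (array([0.8897, 0.1833]), array([0.1255, 0.1588]), 157.07) [0.8928 0.1987]
side red 396 [363.  219.8] (array([0.6165, 0.0924]), array([0.0184, 0.2715]), 101.82) [0.6182 0.0843]
side tube 607 [343.  226.6] (array([0.5461, 0.0502]), array([0.0495, 0.1708]), 107.45) [0.5481 0.0477]
side cap 8 [323.  212.6] (array([0.5238, 0.125 ]), array([0.0036, 0.031 ]), 45.07) [0.5244 0.1259]
```

View pics/crop.png

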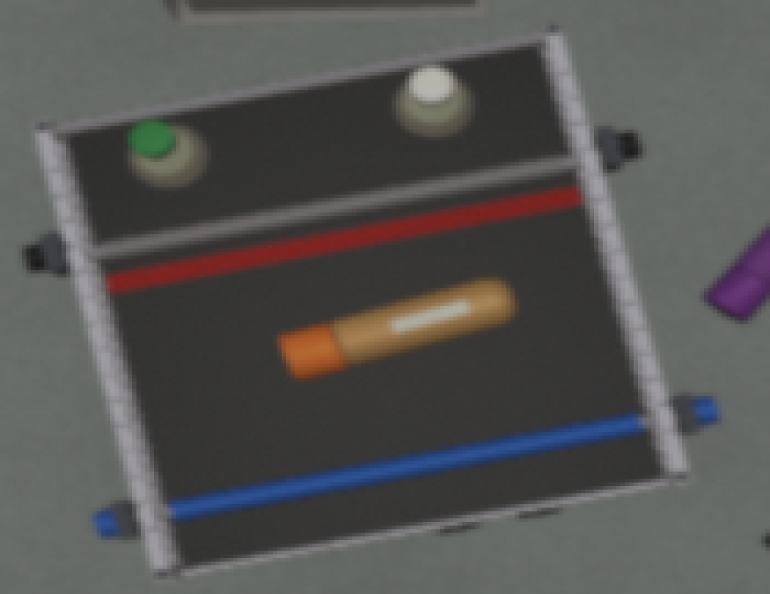

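The crop confirms the only tube on the deck is the amber one with the white label; its orange cap is at crop (310,350). Shaker yaw is about 11.8° and the tube is 5.4° askew. In shaker axes, tube s=0.544, tape s=0.621, clamp s=0.4385. The measured sizes (15×300 mm bar, 13 mm tape, 149 mm tube) agree with the spec. Moving over the gap between clamp bar and tube, fingers open along y.

Call:
jog_arm:
  targets:
    - [-0.014,-0.014,0,0]
    - [-0.038,-0.039,0,0]
    - [-0.066,-0.068,0,0]
    - [-0.094,-0.097,0,0]
    - [-0.12,-0.123,0,0]
  fingers: 1

```text
time: 0.52
tool_pos: [0.2388, 0.4557, 0.2305]
tool_rot: [-0.0, 0.122, 0.993, -0.001]
contact_force: [1.5, 0.8, 0.3]
gripper_width: 1.001
```

Call:
jog_arm:
  targets:
    - [-0.028,-0.0287,0,0]
    - [-0.056,-0.0574,0,0]
    - [-0.084,-0.086,0,0]
    - [-0.112,-0.115,0,0]
    - [-0.14,-0.1435,0,0]

```text
time: 0.93
tool_pos: [0.3396, 0.2826, 0.2309]
tool_rot: [-0.0, 0.122, 0.992, -0.0]
contact_force: [1.1, -0.5, 0.4]
gripper_width: 1.0
```

Call:
jog_arm:
  targets:
    - [-0.028,-0.0287,0,0]
    - [-0.056,-0.0574,0,0]
    - [-0.084,-0.086,0,0]
    - [-0.108,-0.111,0,0]
    - [-0.12,-0.123,0,0]

```text
time: 1.35
tool_pos: [0.4269, 0.1327, 0.2309]
tool_rot: [0.0, 0.124, 0.992, -0.001]
contact_force: [-0.6, 0.2, 0.6]
gripper_width: 0.998
```

Call:
jog_arm:
  targets:
    - [0,0,0,-6]
    - [0,0,0,-12]
    - [0,0,0,-18]
    - [0,0,0,-24]
    - [0,0,0,-25.9]

```text
time: 1.77
tool_pos: [0.4256, 0.1357, 0.2307]
tool_rot: [-0.0, -0.105, 0.994, -0.0]
contact_force: [0.0, 0.3, 0.1]
gripper_width: 0.998
```

Call:
jog_arm:
  targets:
    - [-0.01,-0.03,0,0]
    - [-0.02,-0.06,0,0]
    - [-0.03,-0.09,0,0]
    - [-0.038,-0.115,0,0]
    - [-0.0405,-0.1213,0,0]

```text
time: 2.18
tool_pos: [0.4912, 0.0227, 0.2308]
tool_rot: [-0.0, -0.101, 0.995, -0.0]
contact_force: [-0.4, 0.6, 0.4]
gripper_width: 1.003
```

```bash
python3 - <<'E'
from h import *
c=cams.get_calibration("wrist"); im=cams.grab_frame("wrist"); cv2.imwrite("pics/w1.png",im[:,:,::-1]); np.savez("w1.npz",**{k:v for k,v in c.items() if not isinstance(v,str)})
print(np.round(c["camera_matrix"],1).tolist(),np.round(c["cam_to_world"],3).tolist(),manip.state()["tool_pos"])
E
```

```text
[[371.6, 0.0, 317.2], [0.0, 371.6, 233.6], [0.0, 0.0, 1.0]] [[-0.201, -0.933, -0.298, 0.415], [0.98, -0.192, -0.06, 0.007], [-0.001, -0.304, 0.953, 0.373], [0.0, 0.0, 0.0, 1.0]] [0.49107431 0.02329088 0.23073633]
```

View pics/w1.png

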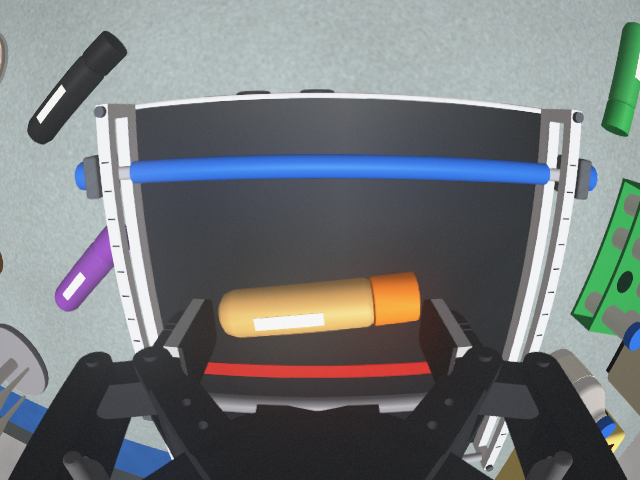

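The wrist view shows the tube at (320,303), cap to the right, the blue bar at (340,170) and red tape at (318,369). Nothing is in the gap between bar and tube. Refining with the wrist view.

```bash
cat >> h.py <<'E'
def castw(K,T,px,z):
    px=np.atleast_2d(px).astype(float); u=(px[:,0]-K[0,2]);v=(px[:,1]-K[1,2]); r=np.hypot(u,v)+1e-9; th=r/K[0,0]
    d=np.c_[np.sin(th)*u/r,-np.sin(th)*v/r,-np.cos(th)]@T[:3,:3].T; o=T[:3,3]
    return o+d*((z-o[2])/d[:,2])[:,None]
a=np.radians(11.8); E=np.array([[np.cos(a),np.sin(a)],[-np.sin(a),np.cos(a)]])
def wmeas(im,K,T,tz=.127):
    H,S,V=np.moveaxis(cv2.cvtColor(im,cv2.COLOR_BGR2HSV).astype(int),2,0)
    M={"blue":((H>105)&(H<125)&(S>150)&(V>120),.131),"red":(((H<4)|(H>174))&(S>150)&(V>60),.108),"tube":((H>5)&(H<28)&(S>60)&(V>110),tz)}
    for k,(m,z) in M.items():
        m=m.copy(); m[:130]=0; m[:,:125]=0; m[:,555:]=0
        px=big(m); p=castw(K,T,px,z)[:,:2]; r=rect(p); print(k,len(px),r,"s,n",(E@r[0]).round(4))
    return
E
python3 - <<'E'
from h import *
d=np.load("w1.npz"); im=cv2.imread("pics/w1.png")
wmeas(im,d["camera_matrix"],d["cam_to_world"])
print("tcp",E@manip.state()["tool_pos"][:2])
E
```

```text
blue 9505 (array([0.4415, 0.033 ]), array([0.016 , 0.3088]), 101.74) s,n [ 0.4389 -0.058 ]
red 2767 (array([0.6252, 0.0495]), array([0.0152, 0.211 ]), 101.72) s,n [ 0.6221 -0.0794]
tube 8813 (array([0.5496, 0.0349]), array([0.0435, 0.1572]), 107.79) s,n [ 0.5451 -0.0782]
tcp [ 0.48545953 -0.07762407]
```

Call:
jog_arm:
  targets:
    - [0,0,0.03,0]
    - [0,0,0.06,0]
    - [0,0,0.09,0]
    - [0,0,0.112,0]
    - [0,0,0.118,0]

```text
time: 2.65
tool_pos: [0.4866, 0.0268, 0.1084]
tool_rot: [-0.004, -0.103, 0.995, 0.001]
contact_force: [-0.6, -0.7, -0.7]
gripper_width: 1.001
```

Call:
jog_arm:
  targets:
    - [0,0,0.002,0]
    - [0,0,0.004,0]
    - [0,0,0.006,0]
    - [0,0,0.008,0]
    - [0,0,0.0095,0]

```text
time: 3.07
tool_pos: [0.4913, 0.0255, 0.1052]
tool_rot: [0.001, -0.103, 0.995, -0.0]
contact_force: [1.0, -0.1, 0.6]
gripper_width: 0.997
```

Call:
jog_arm:
  targets:
    - [-0.002,0,0,0]
    - [-0.005,0,0,0]
    - [-0.008,0,0,0]
    - [-0.011,0,0,0]
    - [-0.013,0,0,0]

```text
time: 3.48
tool_pos: [0.5037, 0.0282, 0.104]
tool_rot: [0.0, -0.103, 0.995, -0.0]
contact_force: [0.5, -0.4, -0.1]
gripper_width: 1.001
```

Call:
jog_arm:
  targets:
    - [-0.002,0,0,0]
    - [-0.004,0,0,0]
    - [-0.006,0,0,0]
    - [-0.008,0,0,0]
    - [-0.01,0,0,0]

```text
time: 3.9
tool_pos: [0.513, 0.0303, 0.1038]
tool_rot: [-0.0, -0.103, 0.995, 0.0]
contact_force: [-0.3, 0.5, 0.6]
gripper_width: 1.002
```

Call:
jog_arm:
  targets:
    - [-0.0015,0,0,0]
    - [-0.003,0,0,0]
    - [-0.0045,0,0,0]
    - [-0.006,0,0,0]
    - [-0.0075,0,0,0]

```text
time: 4.32
tool_pos: [0.5203, 0.0318, 0.1038]
tool_rot: [-0.0, -0.103, 0.995, 0.0]
contact_force: [-0.1, -0.8, -0.1]
gripper_width: 1.002
```

Call:
jog_arm:
  targets:
    - [-0.0015,0,0,0]
    - [-0.003,0,0,0]
    - [-0.0045,0,0,0]
    - [-0.006,0,0,0]
    - [-0.0075,0,0,0]

```text
time: 4.73
tool_pos: [0.5277, 0.0333, 0.1038]
tool_rot: [0.0, -0.103, 0.995, -0.0]
contact_force: [-0.4, 0.2, 0.0]
gripper_width: 0.998
```

```bash
python3 - <<'E'
from h import *
c=cams.get_calibration("wrist"); im=cams.grab_frame("wrist")[:,:,::-1]; cv2.imwrite("pics/w2.png",im)
wmeas(im,c["camera_matrix"],c["cam_to_world"]); s=manip.state(); print("tcp",E@s["tool_pos"][:2],s["tool_pos"][2],s["contact_force"])
E
```

```text
blue 243 (array([0.4383, 0.087 ]), array([0.0025, 0.0256]), 107.34) s,n [ 0.4468 -0.0045]
red 603 (array([0.6027, 0.158 ]), array([0.0149, 0.0337]), 102.01) s,n [0.6223 0.0314]
tube 11739 (array([0.5594, 0.0404]), array([0.0419, 0.1005]), 107.69) s,n [ 0.5558 -0.0748]
tcp [ 0.52357502 -0.07533681] 0.1038508038549879 [ 0.05908319  0.04393903 -0.60276096]
```

View pics/w2.png

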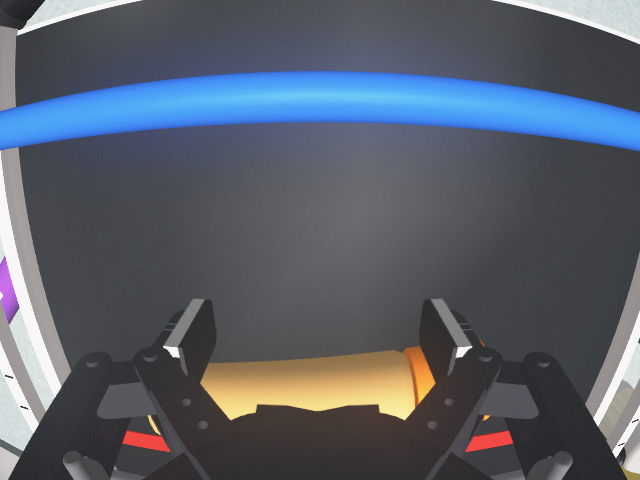

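The tube is just ahead of the fingers, its rear edge running from (220,363) to (400,350). I'll measure that edge to see whether contact has begun.

```bash
cat >> h.py <<'E'
def edge(im,K,T):
    H,S,V=np.moveaxis(cv2.cvtColor(im,cv2.COLOR_BGR2HSV).astype(int),2,0); m=(H>5)&(H<28)&(S>60)&(V>90); P=[]
    for u in range(225,405,20):
        r=np.where(m[250:,u])[0]
        if len(r): P.append((u,250+r[0]))
    # silhouette tangent: z of grazing point found from the ray slope
    for it in range(3):
        z=.127
        for k in range(10):
            q=castw(K,T,P,z)[:,:2]@E.T; cs=E@T[:2,3]; ang=np.arctan2((q[:,0]-cs[0]).mean(),T[2,3]-z); z=.127+.019*np.sin(ang)
    ax=q[:,0]+.019*np.cos(ang); f=np.polyfit(q[:,1],ax,1); print("edge axis s at n=-.075: %.4f skew %.2f deg"%(np.polyval(f,-.075),np.degrees(np.arctan(-f[0]))))
E
python3 - <<'E'
from h import *
d=np.load("w1.npz"); edge(cv2.imread("pics/w1.png"),d["camera_matrix"],d["cam_to_world"])
c=cams.get_calibration("wrist"); edge(cv2.imread("pics/w2.png"),c["camera_matrix"],c["cam_to_world"])
E
```

```text
edge axis s at n=-.075: 0.5367 skew 6.65 deg
edge axis s at n=-.075: 0.5419 skew 5.72 deg
```

```bash
sed -i 's/z=.127+.019\*np.sin(ang)/z=.127-.019*np.sin(ang)/' h.py; cat >> h.py <<'E'
def proj(K,T,P):
    q=(np.atleast_2d(P)-T[:3,3])@T[:3,:3]; th=np.arctan2(np.hypot(q[:,0],q[:,1]),-q[:,2]); ph=np.arctan2(-q[:,1],q[:,0])
    return np.c_[K[0,2]+K[0,0]*th*np.cos(ph),K[1,2]+K[0,0]*th*np.sin(ph)]
E
python3 - <<'E'
from h import *
d=np.load("w1.npz"); edge(cv2.imread("pics/w1.png"),d["camera_matrix"],d["cam_to_world"])
c=cams.get_calibration("wrist");K,T=c["camera_matrix"],c["cam_to_world"]; edge(cv2.imread("pics/w2.png"),K,T)
t=manip.state()["tool_pos"]; s0,n0=E@t[:2]
for ds in(-.011,.011):
  for dn in (.0425,.057):
    for z in(.104,.117,.135,.16): print(ds,dn,z,proj(K,T,[*(E.T@[s0+ds,n0+dn]),z]).round(0))
E
```

```text
edge axis s at n=-.075: 0.5443 skew 6.65 deg
edge axis s at n=-.075: 0.5591 skew 5.72 deg
-0.011 0.0425 0.104 [[416. 280.]]
-0.011 0.0425 0.117 [[424. 294.]]
-0.011 0.0425 0.135 [[436. 316.]]
-0.011 0.0425 0.16 [[458. 357.]]
-0.011 0.057 0.104 [[447. 279.]]
-0.011 0.057 0.117 [[457. 292.]]
-0.011 0.057 0.135 [[473. 314.]]
-0.011 0.057 0.16 [[500. 352.]]
0.011 0.0425 0.104 [[411. 324.]]
0.011 0.0425 0.117 [[417. 339.]]
0.011 0.0425 0.135 [[428. 364.]]
0.011 0.0425 0.16 [[445. 408.]]
0.011 0.057 0.104 [[441. 322.]]
0.011 0.057 0.117 [[449. 337.]]
0.011 0.057 0.135 [[462. 362.]]
0.011 0.057 0.16 [[484. 404.]]
```

Call:
jog_arm:
  targets:
    - [-0.002,0,0,0]
    - [-0.004,0,0,0]
    - [-0.006,0,0,0]
    - [-0.008,0,0,0]
    - [-0.01,0,0,0]

```text
time: 5.2
tool_pos: [0.5375, 0.0354, 0.1038]
tool_rot: [-0.0, -0.103, 0.995, -0.0]
contact_force: [0.9, -0.6, 0.2]
gripper_width: 1.001
```

Call:
jog_arm:
  targets:
    - [-0.002,0,0,0]
    - [-0.004,0,0,0]
    - [-0.006,0,0,0]
    - [-0.008,0,0,0]
    - [-0.01,0,0,0]

```text
time: 5.62
tool_pos: [0.5473, 0.0374, 0.1038]
tool_rot: [-0.0, -0.103, 0.995, 0.0]
contact_force: [-1.4, 0.2, 0.4]
gripper_width: 1.0
```

Call:
jog_arm:
  targets:
    - [-0.002,0,0,0]
    - [-0.004,0,0,0]
    - [-0.006,0,0,0]
    - [-0.008,0,0,0]
    - [-0.01,0,0,0]

```text
time: 6.03
tool_pos: [0.5571, 0.0395, 0.1038]
tool_rot: [0.0, -0.103, 0.995, -0.0]
contact_force: [-0.1, -0.1, 0.5]
gripper_width: 1.002
```

Call:
jog_arm:
  targets:
    - [-0.002,0,0,0]
    - [-0.004,0,0,0]
    - [-0.006,0,0,0]
    - [-0.008,0,0,0]
    - [-0.01,0,0,0]

```text
time: 6.45
tool_pos: [0.5669, 0.0415, 0.1038]
tool_rot: [-0.0, -0.103, 0.995, 0.0]
contact_force: [-0.5, -0.5, 0.2]
gripper_width: 1.002
```

```bash
python3 - <<'E'
from h import *
c=cams.get_calibration("wrist"); im=cams.grab_frame("wrist")[:,:,::-1]; cv2.imwrite("pics/w3.png",im)
edge(im,c["camera_matrix"],c["cam_to_world"]); s=manip.state(); print("tcp",E@s["tool_pos"][:2],s["tool_pos"][2],s["contact_force"])
E
```

```text
edge axis s at n=-.075: 0.5987 skew 5.36 deg
tcp [ 0.56371068 -0.07532173] 0.10386524800014849 [ 0.33629232  0.62514614 -0.31190203]
```

Call:
jog_arm:
  targets:
    - [-0.002,0,0,0]
    - [-0.004,0,0,0]
    - [-0.006,0,0,0]
    - [-0.0075,0,0,0]
    - [-0.009,0,0,0]

```text
time: 6.92
tool_pos: [0.5756, 0.0434, 0.1038]
tool_rot: [-0.0, -0.103, 0.995, -0.0]
contact_force: [-1.1, -0.8, -0.4]
gripper_width: 1.004
```

Call:
jog_arm:
  targets:
    - [-0.001,0,0,0]
    - [-0.002,0,0,0]
    - [-0.003,0,0,0]
    - [-0.004,0,0,0]
    - [-0.005,0,0,0]

```text
time: 7.33
tool_pos: [0.5804, 0.0443, 0.1038]
tool_rot: [-0.0, -0.103, 0.995, -0.0]
contact_force: [-0.5, -0.2, 0.1]
gripper_width: 0.998
```

```bash
cat > look.py <<'E'
from h import *
import sys
c=cams.get_calibration("wrist"); im=cams.grab_frame("wrist")[:,:,::-1].copy(); cv2.imwrite(f"pics/{sys.argv[1]}.png",im)
edge(im,c["camera_matrix"],c["cam_to_world"]); s=manip.state(); print("tcp",E@s["tool_pos"][:2],s["tool_pos"][2],"F",E@s["contact_force"][:2],s["contact_force"][2],"T",s["ft_torque"])
E
python3 look.py w4
```

```text
edge axis s at n=-.075: 0.6116 skew 4.36 deg
tcp [ 0.57742651 -0.07531428] 0.103837741826317 F [-1.0095793   0.62006946] -0.7843085414081121 T [-0.01190092 -0.00191605  0.00512051]
```

Call:
jog_arm:
  targets:
    - [-0.001,0,0,0]
    - [-0.002,0,0,0]
    - [-0.003,0,0,0]
    - [-0.004,0,0,0]
    - [-0.005,0,0,0]

```text
time: 7.8
tool_pos: [0.5854, 0.0454, 0.1038]
tool_rot: [-0.0, -0.103, 0.995, -0.0]
contact_force: [-0.7, 0.0, -0.2]
gripper_width: 1.003
```

```bash
python3 look.py w5
```

```text
edge axis s at n=-.075: 0.6148 skew 2.04 deg
tcp [ 0.58251482 -0.07531853] 0.1038984238650567 F [-0.46328228  0.27703003] -0.2796797338077541 T [0.03609184 0.05765862 0.02818305]
```

Call:
jog_arm:
  targets:
    - [-0.0006,0,0,0]
    - [-0.0012,0,0,0]
    - [-0.0018,0,0,0]
    - [-0.0024,0,0,0]
    - [-0.003,0,0,0]

```text
time: 8.27
tool_pos: [0.5883, 0.046, 0.1038]
tool_rot: [-0.0, -0.103, 0.995, -0.0]
contact_force: [-0.9, -0.8, 0.5]
gripper_width: 0.994
```

```bash
python3 look.py w6
```

```text
edge axis s at n=-.075: 0.6163 skew 0.94 deg
tcp [ 0.58534568 -0.07529511] 0.1038153439256233 F [-0.39486518 -0.46132424] -0.27816207059925013 T [-0.02410127  0.02967797  0.00098933]
```

Call:
jog_arm:
  targets:
    - [-0.0004,0,0,0]
    - [-0.0008,0,0,0]
    - [-0.0012,0,0,0]
    - [-0.0016,0,0,0]
    - [-0.002,0,0,0]

```text
time: 8.73
tool_pos: [0.5896, 0.0463, 0.1037]
tool_rot: [-0.001, -0.103, 0.995, -0.0]
contact_force: [-4.1, -1.2, 2.3]
gripper_width: 1.0
```

```bash
python3 look.py w7
```

```text
edge axis s at n=-.075: 0.6169 skew 0.10 deg
tcp [ 0.5865347  -0.07528705] 0.10366035778241858 F [-3.71475961 -0.29371263] 1.873833634825916 T [-0.11908835  0.4889809  -0.01935035]
```

Firm contact at about 4 N, with skew gone (0.1°). Holding for about 1 s.

Call:
jog_arm:
  targets:
    - [0,0,0,0]
    - [0,0,0,0]
    - [0,0,0,0]
    - [0,0,0,0]
    - [0,0,0,0]

```text
time: 9.2
tool_pos: [0.5896, 0.0463, 0.1036]
tool_rot: [-0.001, -0.103, 0.995, -0.0]
contact_force: [-6.1, -0.8, 1.2]
gripper_width: 0.997
```

Call:
jog_arm:
  targets:
    - [0,0,0,0]
    - [0,0,0,0]
    - [0,0,0,0]
    - [0,0,0,0]
    - [0,0,0,0]

```text
time: 9.62
tool_pos: [0.5896, 0.0463, 0.1036]
tool_rot: [-0.001, -0.103, 0.995, -0.0]
contact_force: [-4.8, -1.9, 2.9]
gripper_width: 1.007
```

Call:
jog_arm:
  targets:
    - [0,0,0,0]
    - [0,0,0,0]
    - [0,0,0,0]
    - [0,0,0,0]
    - [0,0,0,0]

```text
time: 10.03
tool_pos: [0.5896, 0.0463, 0.1036]
tool_rot: [-0.001, -0.103, 0.995, -0.0]
contact_force: [-4.6, -1.5, 3.0]
gripper_width: 1.0
```

Call:
jog_arm:
  targets:
    - [0.0005,0,0,0]
    - [0.0015,0,0,0]
    - [0.003,0,0,0]
    - [0.006,0,0,0]
    - [0.01,0,0,0]

```text
time: 10.45
tool_pos: [0.5807, 0.0444, 0.104]
tool_rot: [0.001, -0.103, 0.995, -0.0]
contact_force: [-0.3, -0.1, -0.1]
gripper_width: 1.0
```

Call:
jog_arm:
  targets:
    - [0.006,0,0,0]
    - [0.012,0,0,0]
    - [0.018,0,0,0]
    - [0.022,0,0,0]
    - [0.024,0,0,0]

```text
time: 10.87
tool_pos: [0.5561, 0.0393, 0.1037]
tool_rot: [-0.0, -0.103, 0.995, 0.0]
contact_force: [0.2, 0.6, -0.5]
gripper_width: 0.999
```

```bash
python3 look.py w8
```

```text
edge axis s at n=-.075: 0.6171 skew 0.19 deg
tcp [ 0.5524266  -0.07525726] 0.10375780682483596 F [0.6342278  0.58577956] 0.5601088173058644 T [-0.01553411  0.05802403  0.01343165]
```

Tube stayed. Lifting and going behind the clamp bar.

Call:
jog_arm:
  targets:
    - [0,0,-0.012,0]
    - [0,0,-0.03,0]
    - [0,0,-0.05,0]
    - [0,0,-0.062,0]
    - [0,0,-0.065,0]

```text
time: 11.33
tool_pos: [0.559, 0.0393, 0.1729]
tool_rot: [0.003, -0.103, 0.995, -0.001]
contact_force: [0.8, 0.4, -0.0]
gripper_width: 1.004
```

Call:
jog_arm:
  targets:
    - [0.025,0.003,0,0]
    - [0.06,0.007,0,0]
    - [0.098,0.0115,0,0]
    - [0.13,0.0155,0,0]
    - [0.145,0.0175,0,0]

```text
time: 11.75
tool_pos: [0.4082, 0.0269, 0.1674]
tool_rot: [-0.001, -0.103, 0.995, 0.0]
contact_force: [-0.1, -0.6, -0.5]
gripper_width: 1.002
```

```bash
python3 - <<'E'
from h import *
d=np.load("w1.npz")
for p in[(330,97),(330,104)]: print("edge",E@castw(d["camera_matrix"],d["cam_to_world"],p,.108)[0,:2])
c=cams.get_calibration("wrist"); im=cams.grab_frame("wrist")[:,:,::-1].copy(); cv2.imwrite("pics/w9.png",im)
wmeas(im,c["camera_matrix"],c["cam_to_world"]); s=manip.state(); print("tcp",E@s["tool_pos"][:2],s["tool_pos"][2],s["tool_rot"])
E
```

```text
edge [ 0.39244381 -0.06914969]
edge [ 0.39745308 -0.06915753]
blue 3561 (array([0.4415, 0.0338]), array([0.0186, 0.1186]), 101.79) s,n [ 0.4391 -0.0572]
red 81 (array([ 0.6513, -0.0753]), array([0.0136, 0.0162]), 103.4) s,n [ 0.6221 -0.2069]
tube 23 (array([0.5913, 0.2663]), array([0.0053, 0.0118]), 41.91) s,n [0.6333 0.1398]
tcp [ 0.40441277 -0.0569503 ] 0.16744587898000407 [-1.44656532e-03 -1.02932550e-01  9.94687277e-01  1.35826261e-04]
```

View pics/w9.png

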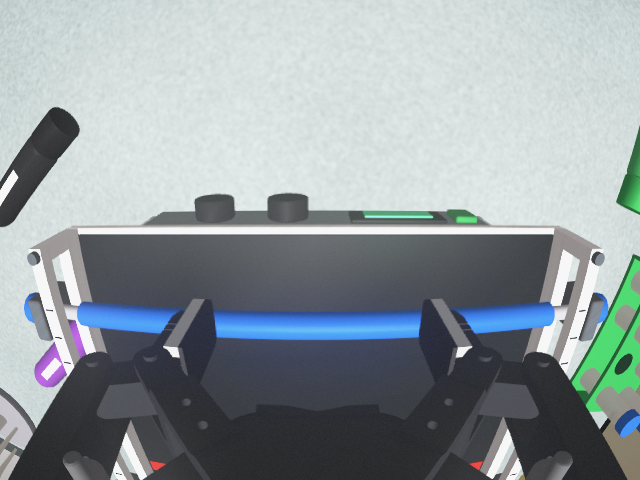

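The bar (blue, row ~320) is ahead of the fingertips, with bare deck behind it. I'll shift 6 mm forward to stay clear of the deck lip, then descend and push.

Call:
jog_arm:
  targets:
    - [-0.006,0,0.012,0]
    - [-0.006,0,0.03,0]
    - [-0.006,0,0.048,0]
    - [-0.006,0,0.058,0]
    - [-0.006,0,0.063,0]

```text
time: 12.22
tool_pos: [0.4164, 0.0282, 0.1038]
tool_rot: [-0.002, -0.103, 0.995, 0.0]
contact_force: [-0.3, 0.4, -0.2]
gripper_width: 1.0
```

Call:
jog_arm:
  targets:
    - [-0.001,0,0,0]
    - [-0.003,0,0,0]
    - [-0.005,0,0,0]
    - [-0.007,0,0,0]
    - [-0.009,0,0,0]

```text
time: 12.63
tool_pos: [0.4265, 0.0298, 0.1066]
tool_rot: [0.0, -0.103, 0.995, -0.0]
contact_force: [-3.0, -0.8, 1.7]
gripper_width: 1.003
```

Call:
jog_arm:
  targets:
    - [-0.002,0,0,0]
    - [-0.004,0,0,0]
    - [-0.006,0,0,0]
    - [-0.008,0,0,0]
    - [-0.01,0,0,0]

```text
time: 13.05
tool_pos: [0.4361, 0.032, 0.1059]
tool_rot: [0.0, -0.103, 0.995, -0.0]
contact_force: [-3.3, -1.6, 1.5]
gripper_width: 0.997
```

Call:
jog_arm:
  targets:
    - [-0.003,0,0,0]
    - [-0.006,0,0,0]
    - [-0.009,0,0,0]
    - [-0.012,0,0,0]
    - [-0.015,0,0,0]

```text
time: 13.47
tool_pos: [0.4509, 0.0351, 0.1058]
tool_rot: [-0.0, -0.103, 0.995, -0.0]
contact_force: [-3.3, -1.2, 3.1]
gripper_width: 1.0
```

Call:
jog_arm:
  targets:
    - [-0.003,0,0,0]
    - [-0.006,0,0,0]
    - [-0.009,0,0,0]
    - [-0.012,0,0,0]
    - [-0.015,0,0,0]

```text
time: 13.88
tool_pos: [0.4655, 0.0382, 0.1058]
tool_rot: [-0.0, -0.103, 0.995, -0.0]
contact_force: [-3.0, -0.9, 2.7]
gripper_width: 0.998
```

Call:
jog_arm:
  targets:
    - [-0.003,0,0,0]
    - [-0.006,0,0,0]
    - [-0.009,0,0,0]
    - [-0.012,0,0,0]
    - [-0.015,0,0,0]

```text
time: 14.3
tool_pos: [0.4802, 0.0413, 0.1058]
tool_rot: [-0.0, -0.103, 0.995, -0.0]
contact_force: [-3.8, -1.6, 2.5]
gripper_width: 1.001
```

Call:
jog_arm:
  targets:
    - [-0.003,0,0,0]
    - [-0.006,0,0,0]
    - [-0.009,0,0,0]
    - [-0.012,0,0,0]
    - [-0.015,0,0,0]

```text
time: 14.72
tool_pos: [0.4949, 0.0443, 0.1058]
tool_rot: [0.0, -0.103, 0.995, -0.0]
contact_force: [-3.3, -1.0, 2.7]
gripper_width: 0.999
```

Call:
jog_arm:
  targets:
    - [-0.003,0,0,0]
    - [-0.006,0,0,0]
    - [-0.009,0,0,0]
    - [-0.012,0,0,0]
    - [-0.015,0,0,0]

```text
time: 15.13
tool_pos: [0.5096, 0.0474, 0.1058]
tool_rot: [-0.0, -0.103, 0.995, -0.0]
contact_force: [-3.3, -1.7, 1.6]
gripper_width: 1.002
```

Call:
jog_arm:
  targets:
    - [-0.003,0,0,0]
    - [-0.006,0,0,0]
    - [-0.009,0,0,0]
    - [-0.012,0,0,0]
    - [-0.015,0,0,0]

```text
time: 15.55
tool_pos: [0.5243, 0.0505, 0.1058]
tool_rot: [0.0, -0.103, 0.995, 0.0]
contact_force: [-3.6, -1.3, 2.6]
gripper_width: 0.997
```

Call:
jog_arm:
  targets:
    - [-0.003,0,0,0]
    - [-0.006,0,0,0]
    - [-0.009,0,0,0]
    - [-0.0115,0,0,0]
    - [-0.0135,0,0,0]

```text
time: 15.97
tool_pos: [0.5375, 0.0533, 0.1058]
tool_rot: [0.0, -0.103, 0.995, 0.0]
contact_force: [-3.0, -1.3, 1.6]
gripper_width: 1.004
```

```bash
python3 look.py w10; python3 - <<'E'
from h import *
im=cams.grab_frame("top")[:,:,::-1].copy(); cv2.imwrite("pics/top1.png",im)
E
```

```text
Traceback (most recent call last):
  File "look.py", line 4, in <module>
    edge(im,c["camera_matrix"],c["cam_to_world"]); s=manip.state(); print("tcp",E@s["tool_pos"][:2],s["tool_pos"][2],"F",E@s["contact_force"][:2],s["contact_force"][2],"T",s["ft_torque"])
    ~~~~^^^^^^^^^^^^^^^^^^^^^^^^^^^^^^^^^^^^^^^^^
  File "h.py", line 35, in edge
    q=castw(K,T,P,z)[:,:2]@E.T; cs=E@T[:2,3]; ang=np.arctan2((q[:,0]-cs[0]).mean(),T[2,3]-z); z=.127-.019*np.sin(ang)
      ~~~~~^^^^^^^^^
  File "h.py", line 15, in castw
    px=np.atleast_2d(px).astype(float); u=(px[:,0]-K[0,2]);v=(px[:,1]-K[1,2]); r=np.hypot(u,v)+1e-9; th=r/K[0,0]
                                           ~~^^^^^
IndexError: index 0 is out of bounds for axis 1 with size 0
```

View pics/w10.png

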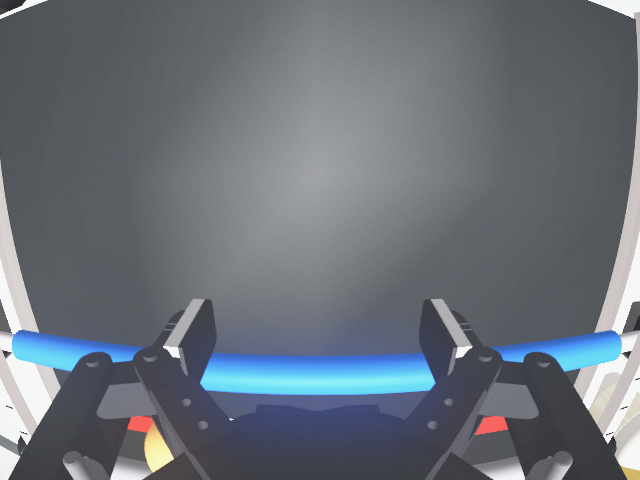

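The bar is square across both fingers (rows 355–390) and the tube end shows at (157,440) ahead of it. Contact expected at TCP s≈0.571, now 0.537.

Call:
jog_arm:
  targets:
    - [-0.003,0,0,0]
    - [-0.006,0,0,0]
    - [-0.009,0,0,0]
    - [-0.012,0,0,0]
    - [-0.015,0,0,0]

```text
time: 16.48
tool_pos: [0.552, 0.0564, 0.1057]
tool_rot: [-0.0, -0.103, 0.995, 0.0]
contact_force: [-3.4, -1.0, 1.2]
gripper_width: 1.004
```

Call:
jog_arm:
  targets:
    - [-0.002,0,0,0]
    - [-0.004,0,0,0]
    - [-0.006,0,0,0]
    - [-0.008,0,0,0]
    - [-0.01,0,0,0]

```text
time: 16.9
tool_pos: [0.5617, 0.0584, 0.1057]
tool_rot: [-0.0, -0.103, 0.995, 0.0]
contact_force: [-2.4, 0.2, 0.3]
gripper_width: 0.996
```

Call:
jog_arm:
  targets:
    - [-0.001,0,0,0]
    - [-0.002,0,0,0]
    - [-0.003,0,0,0]
    - [-0.004,0,0,0]
    - [-0.0045,0,0,0]

```text
time: 17.32
tool_pos: [0.566, 0.0593, 0.1057]
tool_rot: [-0.0, -0.103, 0.995, 0.0]
contact_force: [-3.0, 0.1, 0.5]
gripper_width: 1.001
```

Call:
jog_arm:
  targets:
    - [-0.0005,0,0,0]
    - [-0.001,0,0,0]
    - [-0.0015,0,0,0]
    - [-0.002,0,0,0]
    - [-0.0025,0,0,0]

```text
time: 17.73
tool_pos: [0.5684, 0.0598, 0.1057]
tool_rot: [-0.0, -0.103, 0.995, 0.0]
contact_force: [-3.4, 1.1, 0.1]
gripper_width: 0.999
```

Call:
jog_arm:
  targets:
    - [-0.0003,0,0,0]
    - [-0.0006,0,0,0]
    - [-0.0009,0,0,0]
    - [-0.0012,0,0,0]
    - [-0.0015,0,0,0]

```text
time: 18.15
tool_pos: [0.5699, 0.0601, 0.1057]
tool_rot: [-0.0, -0.103, 0.995, 0.0]
contact_force: [-3.1, 0.7, -0.0]
gripper_width: 0.997
```

Call:
jog_arm:
  targets:
    - [-0.0003,0,0,0]
    - [-0.0006,0,0,0]
    - [-0.0009,0,0,0]
    - [-0.0012,0,0,0]
    - [-0.0012,0,0,0]

```text
time: 18.57
tool_pos: [0.5707, 0.0602, 0.1057]
tool_rot: [-0.001, -0.103, 0.995, -0.0]
contact_force: [-6.2, 0.3, 0.7]
gripper_width: 1.0
```

Call:
jog_arm:
  targets:
    - [-0.0001,0,0,0]
    - [-0.0001,0,0,0]
    - [-0.0001,0,0,0]

```text
time: 18.82
tool_pos: [0.5707, 0.0603, 0.1057]
tool_rot: [-0.001, -0.103, 0.995, -0.0]
contact_force: [-6.3, -0.0, 0.7]
gripper_width: 0.996
```

```bash
python3 - <<'E'
from h import *
F=[]
for i in range(4):
    cams.grab_frame("top"); s=manip.state(); F.append(np.r_[E@s["contact_force"][:2],s["contact_force"][2]])
print(np.mean(F,0),np.round(F,1).tolist(),E@s["tool_pos"][:2])
E
```

```text
[-5.70247339  1.49882695  0.56349096] [[-5.6, 1.5, 1.3], [-5.8, 1.3, -0.3], [-6.1, 1.6, 0.6], [-5.4, 1.6, 0.5]] [ 0.57092653 -0.05772859]
```

Total is 5.8 N against about 3 N sliding friction, so the tube is nipped at about 3 N. Backing off and lifting clear.

Call:
jog_arm:
  targets:
    - [0.0005,0,0,0]
    - [0.0015,0,0,0]
    - [0.004,0,0,0]
    - [0.01,0,0,0]
    - [0.02,0,0,0]

```text
time: 19.43
tool_pos: [0.5523, 0.056, 0.1066]
tool_rot: [0.001, -0.103, 0.995, -0.0]
contact_force: [-0.5, -0.5, -0.0]
gripper_width: 1.001
```

Call:
jog_arm:
  targets:
    - [0.008,0,-0.01,0]
    - [0.012,0,-0.03,0]
    - [0.014,0,-0.06,0]
    - [0.014,0,-0.09,0]
    - [0.014,0,-0.1,0]

```text
time: 19.85
tool_pos: [0.5397, 0.0531, 0.2114]
tool_rot: [0.004, -0.103, 0.995, -0.001]
contact_force: [0.7, -0.4, 1.4]
gripper_width: 0.997
```

Call:
jog_arm:
  targets:
    - [0.02,0,-0.01,0]
    - [0.05,0,-0.02,0]
    - [0.08,0,-0.03,0]
    - [0.095,0,-0.03,0]
    - [0.1,0,-0.03,0]

```text
time: 20.27
tool_pos: [0.4386, 0.0325, 0.2361]
tool_rot: [0.001, -0.103, 0.995, -0.0]
contact_force: [0.1, 0.2, -0.8]
gripper_width: 1.0
```

```bash
python3 - <<'E'
from h import *
c=cams.get_calibration("wrist"); im=cams.grab_frame("wrist")[:,:,::-1].copy(); cv2.imwrite("pics/w11.png",im)
wmeas(im,c["camera_matrix"],c["cam_to_world"])
t=cams.grab_frame("side")[:,:,::-1].copy(); cv2.imwrite("pics/side2.png",cv2.resize(t[150:310,230:480],None,fx=3.2,fy=3.2,interpolation=3))
print(manip.state()["contact_force"])
E
```

```text
blue 2417 (array([0.5895, 0.0637]), array([0.0212, 0.2053]), 101.82) s,n [ 0.5901 -0.0582]
red 119 (array([0.6083, 0.1538]), array([0.0052, 0.034 ]), 101.52) s,n [0.6269 0.0262]
tube 836 (array([0.6939, 0.3217]), array([0.0426, 0.12  ]), 41.89) s,n [0.745 0.173]
[ 0.14969805 -0.71573156  0.52479292]
```

View pics/w11.png

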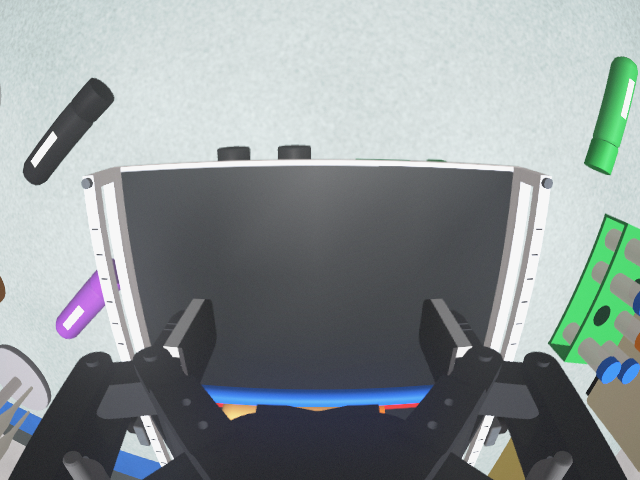

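View pics/side2.png

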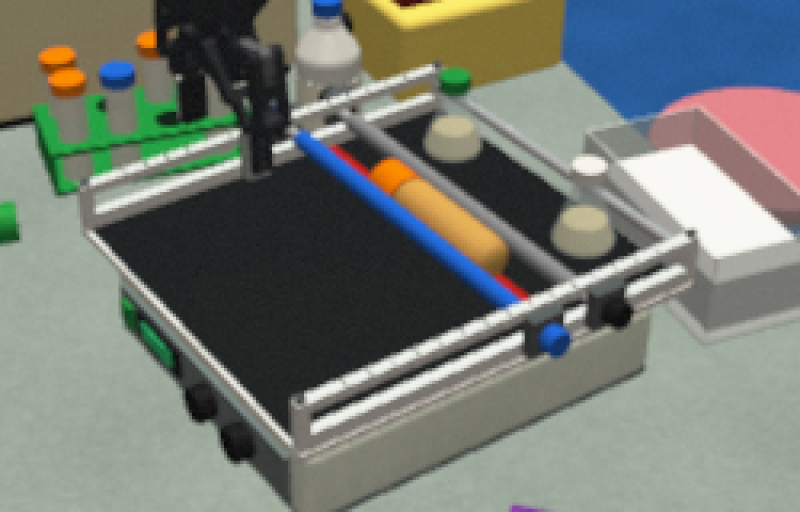

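The side crop shows the tube snug between the blue bar and the grey bar, from (390,175) to (490,255). Both flasks stand, and the bar is at s=0.590 as expected. The gripper is clear, so I'm handing in.

```bash
python3 -c "
from plant import manip
print(manip.job_done())"
```

```text
the job is handed in; nothing more can be done
None
```

The tube is loaded: it lies over the red tape, held between the grey stop bar and the blue clamp bar, and I handed the job in at about 20 s of the 67 s allowed.

- **Rolling the tube:** I rolled the amber tube with two open fingertips until it met the stop bar. I held it there for about 1.2 s; readings were 4–6 N. After I let go it stayed: its axis moved 0.2 mm and it was within 0.2° of square, both within measuring error.
- **Clamping:** I pushed the clamp bar up behind it. Sliding took about 3.3 N, and the force rose to about 6 N when the bar met the tube, so the tube is squeezed at roughly 3 N.
- **Last checks:** After I backed off, the bar measured 0.590 m along the shaker's x direction, against 0.590 expected from the tube's position and the 26.7 mm spacing. The side view shows the tube between both bars and both flasks standing. The force on the tool was near zero.
- **What the last checks missed:** The last wrist picture hid the tube behind the gripper, so its automatic tube reading was meaningless. The final tube position rests on the side view and the bar's position. I did not re-measure the bottles, dishes, timer or rack at the end; no unexpected forces showed during the moves.

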